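# Clamp a food tin with a ratchet trigger clamp

## Robot

A 7-joint arm with a two-finger parallel gripper is mounted at the origin on a cart in front of the work surface, level with it; the furniture and walls round the work are solid. World frame = base frame: x ahead of the robot, y to its left, z up, the work surface at z = 0. Lengths are in m, angles in rad, forces in N, time in s.
With the tool pointing down it reaches from about 0.425 to 0.95 m from the base axis. Payload 4.7 kg.
Tool frame: the origin (TCP) lies at the very end of the fingers, on their centre line; the grasp point (between the pads) lies 19 mm behind it; z points along the fingers, y is the line along which they close (so a half turn about z gives the same grasp; the last joint's range is limited). The gripper opens to 85 mm and grips with 20 to 120 N. Pads are 22 mm wide; open, the fingers measure 114 mm over their backs; the gripper's body (76 mm by 85 mm) begins 54 mm behind the grasp point. The pads swing forward as they close: fully open they stand 13 mm farther back than shut.
Start: joints at [1.139, 0.469, -0.049, 1.532, 0.024, 1.141, -0.082], TCP at [0.265, -0.621, 0.231] pointing down, gripper open.
Joint ranges: [-2.59, 2.59], [-0.33, 1.99], [-1.39, 1.29], [0.1, 2.45], [-1.04, 4.18], [0.21, 1.99], [-2.66, 2.66]. Speed limits (rad/s): [2.57, 2.57, 3.14, 3.14, 3.14, 3.14, 3.14].

## Interface

Orientations are given as a 3x3 rotation matrix whose columns are the frame's x, y, z axes.
In Python, from plant import bot, cams, order gives the robot as it stands. The module is installed in compiled form; this text tells all that it offers.
- The arm moves only by the tool apply_moves, never from a script. Its argument "plan" is a list of rows, each an object with "translation": the shift along the tool's x, y, z in m, a list of three; "roll": the turn about the tool's z in degrees. In form: [{"translation": [x, y, z], "roll": roll}, ...]. A call has 1 to 8 rows; each row shifts and turns the commanded pose from where the row before left it, along the tool's axes as they then stand; what a row does not reach is not made up. A row lasts 1/8 s, in which the tool goes at most 62.5 mm and 10.7 degrees, less where a joint would pass 70% of its speed; a pose out of reach is approached as far as the arm can. A call is refused whole if a number of a shift passes 0.0625 or a number of a turn 10.7, either way. A call with a gripper value outside its range is refused whole. "claw" is the opening, from 0 (shut) to 1 (fully open), set as the call begins (left out, the last holds). The fingers move at their own pace and stop on an object; "squeeze" is the grip in N (left out, the last holds). Time passes only in rows, so rows that do not move let the fingers close. It gives the time, the measured TCP pose, the force, the opening and the grip force at its end, in the units of the state.
- bot.sense(): the state, without advancing time (a new reading comes with each control period).
- cams.camera(name): name is "side" or "top" or "wrist"; returns a dict with "image" (420x560x3 uint8, blue, green, red), "K" (3x3 intrinsics, pixels), "world_from_camera" (4x4, takes a point from camera to world coordinates). Camera axes: x right, y up, looking along -z (the intrinsics and any distortion apply to the point x, -y, -z); pixel columns grow to the right and rows downward; lengths in m; the calibration is good to about 2 mm. A picture is of the moment at which its call begins. There is no depth.
- order.hand_in(): hands the job in; it is judged then, once.
The state is a dict: "time": time; "q": joint angles; "joint_vel": joint speeds; "effort": joint torques, N m; "eef_pos": TCP position; "tcp_rot": TCP orientation; "force": force on the tool from outside, world axes, zero at the start; "wrist_torque": the same for the moment, N m; "finger_gap": opening from 0.0 (shut) to 1.0 (fully open); "gripper_force": force on a finger pad.
Only numpy, scipy, OpenCV 4.12 (cv2) and the standard library are available. Lean on these libraries where they do the work, as an engineer would, in place of code of your own. Each camera call takes 0.05 s, during which the arm holds its last target. There are 200 camera calls.

## Task

Get the food tin ready for opening: push it along the table into the open lane of the bench clamp until it is fully home against the rear stop, upright. Then pump the clamp's trigger by squeezing it towards the fixed handle and letting it spring back, as often as needed, until the jaw's sprung cushion pad holds the tin tight against the rubber-faced anvil with the cushion pressed in about half way - never nearly all the way, which would crush the tin. Work the jaw by its trigger only, leave the other things alone, and finish holding: keep the gripper on the trigger with the trigger squeezed in.

Things in the scene. Friction and masses are not known exactly. Their poses are not given: they have to be found in the camera images.
- clamp_stand: Bench clamp fixed to the table (aluminium, steel, black plastic), about 135 x 390 mm; yaw within 10 degrees. Origin: on the table top, middle of the nest where the clamped tin finally stands. Its x points into the lane, the way the tin is pushed (away from the robot); y to the jaw's side; z up. Housing at y = 128 to 228 mm, x = -21 to 21, top at 96 mm; the bar's tail reaches y = 313 mm.
- tin_center (a point): Centre of the food tin (closed, round, green picture label): 75 mm diameter, 58 mm high, about 0.2 kg, the point is 29 mm above its underside. It stands loose on the table in front of the lane's mouth. It is too wide to be gripped well: push it, low down.
- lane_mouth (a point): Middle of the lane's mouth: x = -55, y = 6, z = 29 mm in the clamp's frame. Lane: 88 mm wide, open above, on the table. Right wall: rubber-faced anvil, face at y = -38 mm, x = -42 to 25, 50 mm high. Left wall: post, face at y = +50 mm, x = -44 to -30, past it the jaw. Flared lips (40 degrees, 36 mm high) widen the mouth to 134 mm at x = -70. End: rear stop, face at x = +38 mm, 40 mm high.
- nest (a point): Where the tin's centre is when the tin is fully home (touching the rear stop) and tight against the anvil: 29 mm above the clamp's origin.
- grip_point (a point): Fixed point of the clamp at x = 0, y = 185, z = 155 mm: midway between the outer faces of handle and trigger lobe when fully squeezed (40 mm over both; 58 mm released). Squeeze them along the clamp's y axis, reaching down from above. Only the trigger moves (its outer face from 38 to 20 mm off this point, on the -y side): keep the hand centred here and open to 80 mm or more to let it spring back.
- handle_face (a point): Middle of the outer (+y) face of the fixed upright handle, 155 mm above the table, 20 mm from grip_point. The handle is black, ribbed, 16 mm thick along y, 24 mm wide, its top at 185 mm.
- trigger_lobe (a point): Centre of the trigger's rounded finger lobe (black, 18 mm thick, 24 mm wide), 70 mm above the trigger's pivot, about 155 mm above the table. It moves 18 mm towards +y in a full squeeze.
- trigger (a joint): Trigger hinge, rad: 0 fully released (it springs back), 0.257 fully squeezed. The return spring asks 2 N at the lobe at rest, 5 N fully squeezed; moving the jaw asks about 7 N more and pressing the cushion up to 5 N more.
- jaw (a joint): Travel of the toothed jaw bar towards the anvil, m; starts at 0 to 0.024. Teeth of 4 mm: a full squeeze moves the pawl 10 mm, up to 4 mm of it lost before a tooth bites, so it advances the bar 8 mm (6 to 10 on the first stroke); a part squeeze gives part of that. It stays when the trigger is let go. With the tin against the anvil the pad meets it at about 0.040.
- cushion (a joint): How far the jaw's sprung cushion pad is pressed in towards its backing plate, m: 0 free, 0.020 bottomed; 0.6 N per mm. While the pad only shoves the tin across the lane it gives up to 4 mm. The bare gap between pad and backing plate is 22 mm when free.
- pad_face (a point): Middle of the cushion pad's rubber face (40 mm wide, 44 mm high), 31 mm above the table.
- jar: Bystander: spice jar, 45 mm diameter, 106 mm high, origin under its centre. Leave it alone.
- dropper: Bystander: small brown dropper bottle, 33 mm diameter, 102 mm high, origin under its centre. Leave it alone.
- fork: Bystander: fork lying on the table, 195 mm long along its x axis, origin under its centre. Leave it alone.
There are look-alikes about, which are no part of the job. Several things look just like the part that bears tin_center: the one meant starts nearest to the robot's base.

How it is judged:
By the outcome, as a careful person would: the job done as asked, in the order asked, and still so for the second after the job is handed in, while the arm keeps its last pose, push and grip.
It also fails if it takes over 61 s, if anything falls off the work surface, if the arm or the gripper's body presses on something with over 40 N, if the wrist force passes 120 N, or if a joint passes its speed limit or range.

## Working session

There is one attempt and no reset: what is moved stays moved. The work goes in short steps, Python scripts to look and compute and a tool call to move; the robot and the scene stay as the last step left them, time stands still between calls to the robot, and variables do not carry over. Pictures are saved under pics/ and viewed, at most 12 in all, crops included, and the job is handed in when it is done.

Besides the shell and the picture viewer there is one more tool, called after "Call:" as name(argument=value, ...), one argument or row to a line, values as JSON. apply_moves: Moves the arm, as the interface text tells. Its arguments: {"type":"object","properties":{"plan":{"type":"array"},"claw":{"type":"number"},"squeeze":{"type":"number"}},"required":["plan"]}

```bash
mkdir -p pics; cat > h.py <<'E'
import numpy as np, cv2
from plant import bot, cams, order
def shot(n,f):
    c=cams.camera(n); cv2.imwrite('pics/'+f,c['image']); np.savez('pics/'+f[:-4],K=c['K'],T=c['world_from_camera']); return c
def load(f):
    d=np.load('pics/'+f+'.npz'); return d['K'],d['T'],cv2.imread('pics/'+f+'.png')
def ray(K,T,u,v):
    d=np.linalg.inv(K)@[u,v,1]; d=T[:3,:3]@[d[0],-d[1],-d[2]]; return T[:3,3],d
def onz(K,T,u,v,z):
    o,d=ray(K,T,u,v); return o+d*(z-o[2])/d[2]
def proj(K,T,p):
    q=T[:3,:3].T@(np.array(p)-T[:3,3]); r=K@[q[0],-q[1],-q[2]]; return r[:2]/r[2]
E
python3 - <<'E'
from h import *
for n in ('top','side'):
    c=shot(n,n+'1.png'); print(n,c['K'].tolist(),c['world_from_camera'].round(3).tolist(),[k for k in c])
s=bot.sense(); print(s['eef_pos'],s['tcp_rot'],s['time'])
E
```

```text
top [[542.9552140464012, 0.0, 281.36912973360506], [0.0, 542.9552140464012, 205.6618379133598], [0.0, 0.0, 1.0]] [[0.015, 0.986, -0.168, 0.323], [-1.0, 0.018, 0.013, -0.038], [0.015, 0.167, 0.986, 1.529], [0.0, 0.0, 0.0, 1.0]] ['image', 'K', 'world_from_camera']
side [[396.3747601529791, 0.0, 283.3765608753495], [0.0, 396.3747601529791, 202.8995664350556], [0.0, 0.0, 1.0]] [[1.0, 0.026, -0.008, 0.545], [-0.016, 0.338, -0.941, -0.994], [-0.022, 0.941, 0.338, 0.477], [0.0, 0.0, 0.0, 1.0]] ['image', 'K', 'world_from_camera']
[ 0.26440098 -0.62048225  0.2303479 ] [[ 9.19961464e-01  3.92008124e-01 -7.32198313e-04]
 [ 3.92008806e-01 -9.19960007e-01  1.63766295e-03]
 [-3.16159834e-05 -1.79361500e-03 -9.99998391e-01]] 0.1
```

View pics/top1.png

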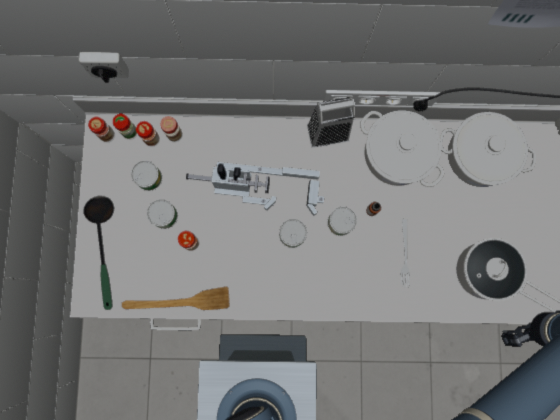

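View pics/side1.png

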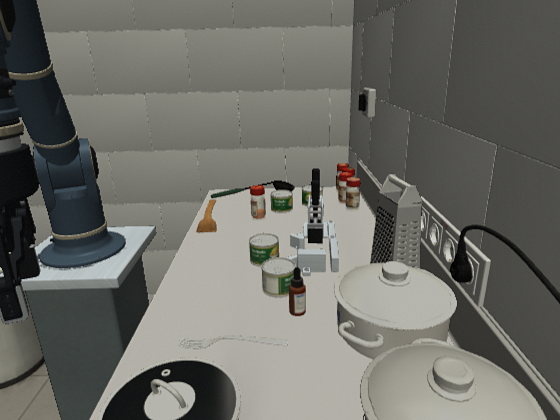

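```bash
python3 - <<'E'
from h import *
K,T,im=load('top1')
for u,v in [(293,233),(342,220),(162,213),(146,174)]:
    p=onz(K,T,u,v,.058); print((u,v),p.round(3),np.hypot(p[0],p[1]).round(3))
c=im[145:265,180:360]; cv2.imwrite('pics/crop1.png',cv2.resize(c,None,fx=4.4,fy=4.4,interpolation=cv2.INTER_CUBIC))
E
```

```text
(293, 233) [ 0.498 -0.09   0.058] 0.506
(342, 220) [ 0.536 -0.224  0.058] 0.581
(162, 213) [0.547 0.269 0.058] 0.609
(146, 174) [0.655 0.319 0.058] 0.728
```

View pics/crop1.png

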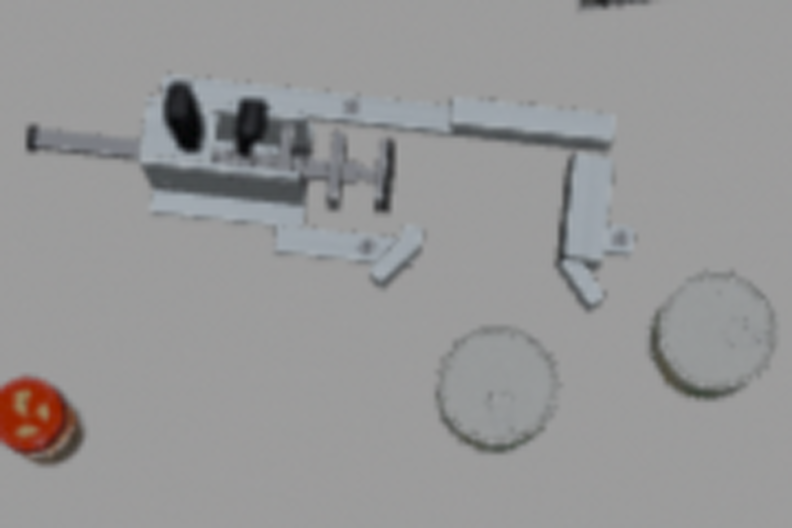

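The tins are at (293,233), (342,220), (162,213) and (146,174). The first fits, since it is nearest the base (0.506 m against 0.581 m or more). The crop shows it at (497,388), just in front of the lane's mouth. Housing front edge is (140,163)-(305,178), rear stop edge (450,130)-(610,148) and anvil face top edge (575,153)-(567,260).

```bash
python3 - <<'E'
from h import *
K,T,im=load('top1')
def P(u,v,z): return onz(K,T,180+u/4.4,145+v/4.4,z)[:2]
A=[((140,163),.096,(-21,228)),((305,178),.096,(-21,128)),((575,158),.05,(25,-38)),((566,260),.05,(-42,-38))]
W=np.array([P(*a,z) for a,z,_ in A]); C=np.array([c for *_,c in A])/1000.
wc,cc=W.mean(0),C.mean(0); H=(C-cc).T@(W-wc); th=np.arctan2(H[0,1]-H[1,0],H[0,0]+H[1,1])
R=np.array([[np.cos(th),-np.sin(th)],[np.sin(th),np.cos(th)]]); t=wc-R@cc
print('yaw',np.degrees(th),'org',t); print('resid mm',((W-(C@R.T+t))*1000).round(1).tolist())
for a in [(450,130),(610,148)]: print('rear(38)',(R.T@(P(*a,.04)-t)*1000).round(1))
np.savez('clamp',R=R,t=t)
for (u,v,z,n) in [(260,110,.165,'lobe'),(190,100,.185,'handle'),(395,175,.053,'padface')]: print(n,(R.T@(P(u,v,z)-t)*1000).round(1))
# tin outline: contour via edges
g=cv2.cvtColor(im,cv2.COLOR_BGR2GRAY)
p=P(497,388,.058); print('tin world',p,'clamp',(R.T@(p-t)*1000).round(1))
w=lambda x,y:(R@np.array([x,y])/1+t).round(4)
print('mouth',w(-.055,.006),'nest',w(0,0),'grip',w(0,.185))
K2,T2,i2=load('side1')
for x,y,z in [(0,.185,.155),(0,.205,.185),(0,0,0),(.038,-.038,.04),(-.042,-.038,.05)]:
    q=np.append(R@[x,y]+t,z); print(proj(K2,T2,q).round(1))
print('tin side',proj(K2,T2,[*p,.058]))
cv2.imwrite('pics/crop2.png',cv2.resize(i2[150:310,200:400],None,fx=3.75,fy=3.75,interpolation=cv2.INTER_CUBIC))
E
```

```text
yaw -5.958684956852839 org [ 0.62565716 -0.09817552]
resid mm [[-1.0, 0.9], [1.9, -0.7], [-1.0, 0.8], [0.0, -0.9]]
rear(38) [34.6 43.5]
rear(38) [ 35.4 -59.2]
lobe [  4.1 154. ]
handle [  0.5 193. ]
padface [-1.5 74.4]
tin world [ 0.49730012 -0.08979218] clamp [-128.5   -5. ]
mouth [ 0.5716 -0.0865] nest [ 0.6257 -0.0982] grip [0.6449 0.0858]
[314.9 180.4]
[315.1 168.3]
[313.7 259.9]
[329.4 252.9]
[296.  248.5]
tin side [262.23917651 239.08333639]
```

View pics/crop2.png

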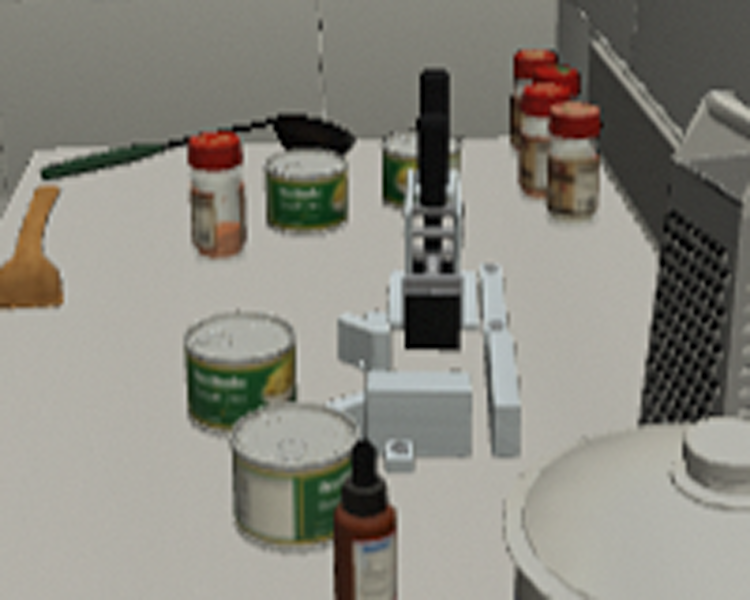

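The side crop agrees with the estimated pose: handle top at (434,75), and the meant tin at (240,340), the rear one of the pair. I'll go behind it with the fingers partly closed as a two-finger cradle.

Call:
apply_moves(
  plan=[
    {"translation": [0,0,0],"roll": 9.68},
    {"translation": [0,0,0],"roll": 9.68},
    {"translation": [0,0,0],"roll": 9.68},
    {"translation": [0.0115,-0.055,0],"roll": 0},
    {"translation": [0.0115,-0.055,0],"roll": 0},
    {"translation": [0.0115,-0.055,0],"roll": 0},
    {"translation": [0.0115,-0.055,0],"roll": 0},
    {"translation": [0.0115,-0.055,0],"roll": 0},
  ],
  claw=0.29,
  squeeze=30,
)

```text
time: 1.1
eef_pos: [0.3506, -0.3514, 0.2311]
tcp_rot: [[0.995, -0.104, -0.0], [-0.104, -0.995, 0.0], [-0.0, -0.0, -1.0]]
force: [0.3, -0.5, 0.3]
finger_gap: 0.293
gripper_force: 0.0
```

Call:
apply_moves(
  plan=[
    {"translation": [0.0115,-0.055,0],"roll": 0},
    {"translation": [0.0115,-0.055,0],"roll": 0},
    {"translation": [0.0115,-0.055,0],"roll": 0},
    {"translation": [0.0115,-0.055,0],"roll": 0},
    {"translation": [0.0115,-0.055,0],"roll": 0},
    {"translation": [0,0,0],"roll": 0},
    {"translation": [0,0,0],"roll": 0},
  ],
)

```text
time: 1.98
eef_pos: [0.4357, -0.0864, 0.231]
tcp_rot: [[0.995, -0.104, -0.001], [-0.104, -0.995, -0.0], [-0.001, 0.001, -1.0]]
force: [-1.0, -0.8, 0.6]
finger_gap: 0.288
gripper_force: 0.0
```

```bash
cat >> h.py <<'E'
C=np.load('clamp.npz') 
def st():
    s=bot.sense(); R=C['R']; p=s['eef_pos']; x=s['tcp_rot'][:,0] if isinstance(s['tcp_rot'],np.ndarray) else np.array(s['tcp_rot'])[:,0]
    print('t',round(s['time'],2),'clamp mm',(R.T@(np.array(p)[:2]-C['t'])*1000).round(1),'z',round(p[2]*1000,1),'yaw',np.degrees(np.arctan2(x[1],x[0])).round(2),'F',np.round(R.T@np.array(s['force'])[:2],1),np.round(s['force'][2],1),'gap',np.round(s['finger_gap'],3),'gf',np.round(s['gripper_force'],1))
E
python3 -c "
from h import *; st()"
```

```text
t 1.98 clamp mm [-190.1   -8. ] z 231.0 yaw -5.97 F [-0.9 -0.9] 0.6 gap 0.288 gf 0.0
```

Call:
apply_moves(
  plan=[
    {"translation": [0,-0.003,0.05],"roll": 0},
    {"translation": [0,0,0.06],"roll": 0},
    {"translation": [0,0,0.06],"roll": 0},
    {"translation": [0,0,0.049],"roll": 0},
    {"translation": [0.006,0,0],"roll": 0},
    {"translation": [0.006,0,0],"roll": 0},
    {"translation": [0.006,0,0],"roll": 0},
    {"translation": [0.006,0,0],"roll": 0},
  ],
)

```text
time: 2.98
eef_pos: [0.4613, -0.0859, 0.0139]
tcp_rot: [[0.995, -0.104, 0.002], [-0.104, -0.995, -0.001], [0.002, 0.001, -1.0]]
force: [-2.2, 1.0, 2.1]
finger_gap: 0.289
gripper_force: 0.3
```

Call:
apply_moves(
  plan=[
    {"translation": [0.008,-0.0014,0],"roll": 0},
    {"translation": [0.008,-0.0014,0],"roll": 0},
    {"translation": [0.008,-0.0014,0],"roll": 0},
    {"translation": [0.008,-0.0014,0],"roll": 0},
    {"translation": [0.008,-0.0014,0],"roll": 0},
    {"translation": [0.008,-0.0014,0],"roll": 0},
    {"translation": [0.008,-0.0014,0],"roll": 0},
    {"translation": [0,0,0],"roll": 0},
  ],
)

```text
time: 3.98
eef_pos: [0.5183, -0.0813, 0.0124]
tcp_rot: [[0.995, -0.104, 0.002], [-0.104, -0.995, 0.0], [0.002, -0.0, -1.0]]
force: [-0.7, -0.4, 0.5]
finger_gap: 0.293
gripper_force: 0.0
```

```bash
python3 - <<'E'
from h import *
st(); c=shot('top','top2.png')
cv2.imwrite('pics/crop3.png',cv2.resize(c['image'][145:265,180:360],None,fx=4.4,fy=4.4,interpolation=cv2.INTER_CUBIC))
E
```

```text
t 3.98 clamp mm [-108.5    5.6] z 12.4 yaw -5.94 F [-0.7 -0.4] 0.5 gap 0.293 gf 0.0
```

View pics/crop3.png

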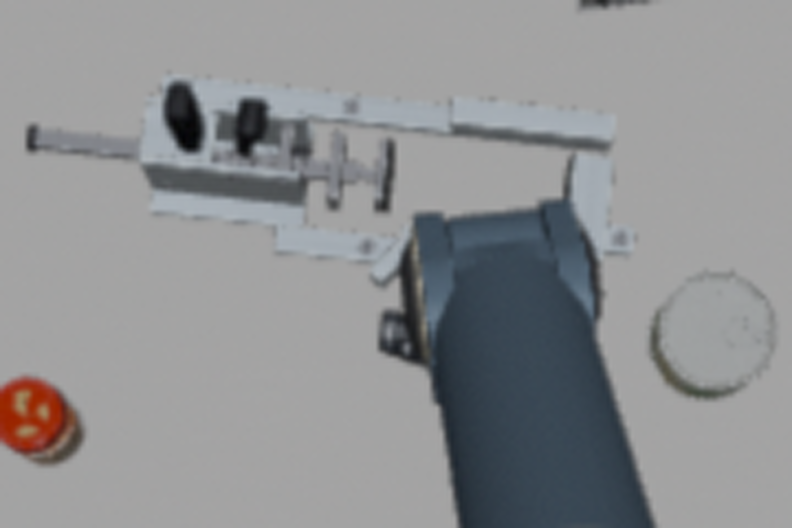

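The arm hides the tin from above, so I'll push straight on and use force and the side and wrist views.

Call:
apply_moves(
  plan=[
    {"translation": [0.007,0,0],"roll": 0},
    {"translation": [0.007,0,0],"roll": 0},
    {"translation": [0.007,0,0],"roll": 0},
    {"translation": [0.007,0,0],"roll": 0},
    {"translation": [0.007,0,0],"roll": 0},
    {"translation": [0.007,0,0],"roll": 0},
    {"translation": [0.007,0,0],"roll": 0},
    {"translation": [0,0,0],"roll": 0},
  ],
)

```text
time: 5.03
eef_pos: [0.5669, -0.0866, 0.0125]
tcp_rot: [[0.995, -0.104, 0.002], [-0.104, -0.995, 0.0], [0.002, -0.0, -1.0]]
force: [0.5, 0.4, -0.1]
finger_gap: 0.287
gripper_force: 0.0
```

```bash
python3 - <<'E'
from h import *
st(); a=shot('side','side3.png')['image']; b=shot('wrist','wrist3.png')['image']
A=cv2.resize(a[190:310,220:360],(467,400),interpolation=cv2.INTER_CUBIC); B=cv2.resize(b,(333,250)); o=np.zeros((400,800,3),np.uint8); o[:,:467]=A; o[:250,467:]=B
cv2.imwrite('pics/m3.png',o)
E
```

```text
t 5.03 clamp mm [-59.7   5.4] z 12.5 yaw -5.97 F [0.5 0.4] -0.1 gap 0.287 gf 0.0
```

View pics/m3.png

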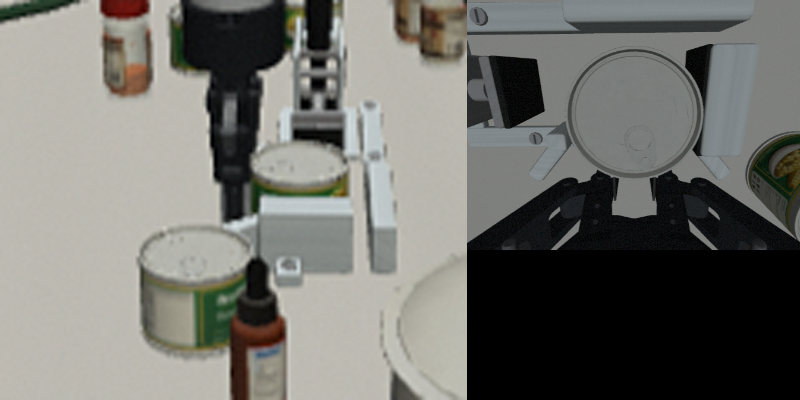

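In the wrist view (right) the tin at (635,112) is inside the lane, cradled by the fingertips, with the rear stop still ahead at row ~25. Continuing gently.

Call:
apply_moves(
  plan=[
    {"translation": [0.004,0,0],"roll": 0},
    {"translation": [0.004,0,0],"roll": 0},
    {"translation": [0.002,0,0],"roll": 0},
    {"translation": [0,0,0],"roll": 0},
  ],
)

```text
time: 5.62
eef_pos: [0.576, -0.0877, 0.0123]
tcp_rot: [[0.995, -0.104, 0.0], [-0.104, -0.995, -0.0], [0.0, 0.0, -1.0]]
force: [-1.3, 0.4, -0.4]
finger_gap: 0.295
gripper_force: 0.0
```

Call:
apply_moves(
  plan=[
    {"translation": [0.002,0,0],"roll": 0},
    {"translation": [0,0,0],"roll": 0},
  ],
)

```text
time: 5.88
eef_pos: [0.5779, -0.0878, 0.0123]
tcp_rot: [[0.995, -0.104, 0.0], [-0.104, -0.995, -0.0], [0.0, 0.0, -1.0]]
force: [-0.4, 0.0, 0.7]
finger_gap: 0.29
gripper_force: 0.0
```

Call:
apply_moves(
  plan=[
    {"translation": [0.002,0,0],"roll": 0},
    {"translation": [0,0,0],"roll": 0},
  ],
)

```text
time: 6.12
eef_pos: [0.58, -0.088, 0.0124]
tcp_rot: [[0.995, -0.104, 0.0], [-0.104, -0.995, -0.0], [0.0, -0.0, -1.0]]
force: [-0.4, 0.1, -0.9]
finger_gap: 0.294
gripper_force: 0.0
```

```bash
python3 - <<'E'
from h import *
st(); c=shot('wrist','w4.png'); K,T=c['K'],c['world_from_camera']
g=cv2.medianBlur(cv2.cvtColor(c['image'],cv2.COLOR_BGR2GRAY),5)
h=cv2.HoughCircles(g,cv2.HOUGH_GRADIENT,1,200,param1=80,param2=30,minRadius=80,maxRadius=160)
print(h)
if h is not None:
    u,v,r=h[0,0]; p=onz(K,T,u,v,.058)[:2]; e=onz(K,T,u+r,v,.058)[:2]
    print('tin clamp mm',(C['R'].T@(p-C['t'])*1000).round(1),'rad',np.linalg.norm(e-p))
E
```

```text
t 6.12 clamp mm [-46.5   5.3] z 12.4 yaw -5.96 F [-0.4  0. ] -0.9 gap 0.294 gf 0.0
[[[284.5 193.5 107.4]
  [545.5 331.5  87.3]]]
tin clamp mm [4.6 4.8] rad 0.03454070069525559
```

View pics/w4.png

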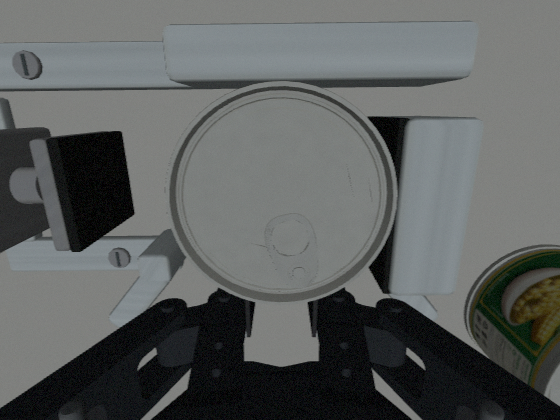

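Tin (284,193) is upright, its rim just reaching the rear stop's edge (row 82), and there's no contact force yet. Nudging on until the force rises.

Call:
apply_moves(
  plan=[
    {"translation": [0.001,0,0],"roll": 0},
    {"translation": [0.001,0,0],"roll": 0},
    {"translation": [0,0,0],"roll": 0},
  ],
)

```text
time: 6.55
eef_pos: [0.5816, -0.0882, 0.0123]
tcp_rot: [[0.995, -0.104, -0.0], [-0.104, -0.995, -0.0], [-0.0, 0.0, -1.0]]
force: [-0.5, 0.5, 0.2]
finger_gap: 0.29
gripper_force: 0.0
```

Call:
apply_moves(
  plan=[
    {"translation": [0.001,0,0],"roll": 0},
    {"translation": [0.001,0,0],"roll": 0},
    {"translation": [0,0,0],"roll": 0},
  ],
)

```text
time: 6.92
eef_pos: [0.5817, -0.0883, 0.0119]
tcp_rot: [[0.995, -0.104, -0.004], [-0.104, -0.995, 0.0], [-0.004, 0.0, -1.0]]
force: [-6.1, 0.8, 3.2]
finger_gap: 0.288
gripper_force: 0.0
```

```bash
python3 - <<'E'
from h import *
st(); c=shot('wrist','w5.png'); K,T=c['K'],c['world_from_camera']
h=cv2.HoughCircles(cv2.medianBlur(cv2.cvtColor(c['image'],cv2.COLOR_BGR2GRAY),5),cv2.HOUGH_GRADIENT,1,200,param1=80,param2=30,minRadius=90,maxRadius=130)
u,v,r=h[0,0]; p=onz(K,T,u,v,.058)[:2]; print(h,(C['R'].T@(p-C['t'])*1000).round(1))
col=c['image'][60:110,220].mean(1); print(np.round(col).astype(int))
E
```

```text
t 6.92 clamp mm [-44.7   5.3] z 11.9 yaw -5.96 F [-6.2  0.2] 3.2 gap 0.288 gf 0.0
[[[283.5 194.5 108.5]
  [554.5 345.5  95. ]]] [6.4 5.1]
[134 135 138 139 135 142 137 138 140 136 136 139 138 136 137 135 134 133
 132 130 128 126 125 126 119  98  77  52  54  53  55  53  64 126 125 125
 129 123 104 125 125 124 125 127  78  54  57  59  58  77]
```

Pushing 2 mm more gave no advance and a steady 6 N, so the tin is home against the stop. Backing out, then over to the grip point.

Call:
apply_moves(
  plan=[
    {"translation": [-0.005,0,0],"roll": 0},
    {"translation": [-0.025,0,0],"roll": 0},
    {"translation": [-0.03,0,0],"roll": 0},
    {"translation": [0,0,-0.05],"roll": 0},
    {"translation": [0,0,-0.06],"roll": 0},
    {"translation": [0,0,-0.06],"roll": 0},
    {"translation": [0,0,-0.06],"roll": 0},
    {"translation": [0,0,-0.02],"roll": 0},
  ],
)

```text
time: 7.98
eef_pos: [0.5267, -0.0823, 0.2674]
tcp_rot: [[0.995, -0.104, 0.01], [-0.104, -0.995, -0.002], [0.01, 0.0, -1.0]]
force: [0.2, -0.8, -0.7]
finger_gap: 0.287
gripper_force: 0.0
```

Call:
apply_moves(
  plan=[
    {"translation": [0.026,-0.0435,0],"roll": 0},
    {"translation": [0.026,-0.0435,0],"roll": 0},
    {"translation": [0.026,-0.0435,0],"roll": 0},
    {"translation": [0.026,-0.0435,0],"roll": 0},
    {"translation": [0,0,0],"roll": 0},
    {"translation": [0,0,0],"roll": 0},
  ],
  claw=1,
)

```text
time: 8.72
eef_pos: [0.6456, 0.0795, 0.2622]
tcp_rot: [[0.995, -0.104, 0.001], [-0.104, -0.995, -0.001], [0.001, 0.001, -1.0]]
force: [0.0, 0.0, -0.5]
finger_gap: 1.007
gripper_force: 0.0
```

```bash
python3 - <<'E'
from h import *
st(); w=shot('wrist','w6.png'); t=shot('top','t6.png')
for z,y,n in [(.185,.205,'handle outer top'),(.155,.147,'lobe outer')]:
    q=np.append(C['R']@[0,y]+C['t'],z); print(n,proj(w['K'],w['world_from_camera'],q).round(0))
A=cv2.resize(w['image'],(440,330)); B=cv2.resize(t['image'][145:225,210:330],(360,240),interpolation=cv2.INTER_CUBIC)
o=np.zeros((330,800,3),np.uint8); o[:,:440]=A; o[:240,440:]=B; cv2.imwrite('pics/m6.png',o)
E
```

```text
t 8.72 clamp mm [  1.4 178.8] z 262.2 yaw -5.97 F [0. 0.] -0.5 gap 1.007 gf 0.0
handle outer top [247. 221.]
lobe outer [319. 209.]
```

View pics/m6.png

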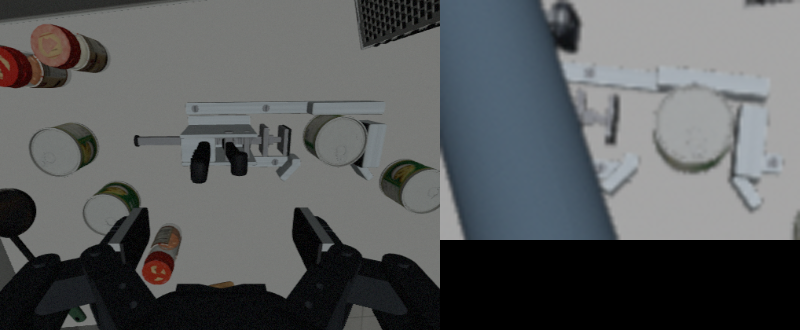

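The tin sits against the stop between jaw pad and anvil. In the wrist view the handle top is at (199,178) and the trigger lobe at (237,170). I'll measure both edges precisely.

```bash
python3 - <<'E'
from h import *
K,T,im=load('w6')
print('cam',(C['R'].T@(T[:2,3]-C['t'])*1000).round(0),T[2,3])
m=(im.max(2)<60)
for v in range(196,236,4):
    xs=np.where(m[v,225:330])[0]+225; 
    r=np.split(xs,np.where(np.diff(xs)>2)[0]+1); print(v,[(a[0],a[-1]) for a in r if len(a)>4])
for n,y,z in [('h',.205,.185),('h',.189,.185),('l',.147,.155),('l',.165,.155),('l',.147,.165),('l',.165,.165)]:
  for x in (-.012,.012): print(n,x,y,z,proj(K,T,np.append(C['R']@[x,y]+C['t'],z)).round(0))
E
```

```text
cam [ 78. 180.] 0.4053968238738667
196 [(np.int64(246), np.int64(267)), (np.int64(286), np.int64(314))]
200 [(np.int64(245), np.int64(266)), (np.int64(289), np.int64(314))]
204 [(np.int64(243), np.int64(266)), (np.int64(292), np.int64(315))]
208 [(np.int64(243), np.int64(265)), (np.int64(294), np.int64(314))]
212 [(np.int64(242), np.int64(264)), (np.int64(294), np.int64(314))]
216 [(np.int64(243), np.int64(264)), (np.int64(294), np.int64(314))]
220 [(np.int64(243), np.int64(263)), (np.int64(295), np.int64(313))]
224 [(np.int64(243), np.int64(263))]
228 [(np.int64(243), np.int64(262))]
232 [(np.int64(246), np.int64(259))]
h -0.012 0.205 0.185 [247. 236.]
h 0.012 0.205 0.185 [246. 205.]
h -0.012 0.189 0.185 [268. 236.]
h 0.012 0.189 0.185 [268. 205.]
l -0.012 0.147 0.155 [319. 222.]
l 0.012 0.147 0.155 [320. 195.]
l -0.012 0.165 0.155 [298. 222.]
l 0.012 0.165 0.155 [298. 195.]
l -0.012 0.147 0.165 [320. 227.]
l 0.012 0.147 0.165 [322. 198.]
l -0.012 0.165 0.165 [298. 227.]
l 0.012 0.165 0.165 [299. 198.]
```

The wrist view puts handle and lobe about 3 mm further in +y than the top view did. I'll descend with clearance and find the handle face by touch.

Call:
apply_moves(
  plan=[
    {"translation": [0.001,-0.003,0.04],"roll": 0},
    {"translation": [0,0,0.04],"roll": 0},
    {"translation": [0,0,0.03],"roll": 0},
    {"translation": [0,0,0.02],"roll": 0},
    {"translation": [0,0,0],"roll": 0},
    {"translation": [0,0,0],"roll": 0},
  ],
)

```text
time: 9.57
eef_pos: [0.6478, 0.0829, 0.1338]
tcp_rot: [[0.995, -0.104, 0.003], [-0.104, -0.995, 0.0], [0.003, -0.001, -1.0]]
force: [0.4, -0.7, 0.6]
finger_gap: 1.001
gripper_force: 0.0
```

Call:
apply_moves(
  plan=[
    {"translation": [0,0.005,0],"roll": 0},
    {"translation": [0,0.004,0],"roll": 0},
    {"translation": [0,0.003,0],"roll": 0},
    {"translation": [0,0,0],"roll": 0},
    {"translation": [0,0,0],"roll": 0},
  ],
)

```text
time: 10.2
eef_pos: [0.6456, 0.0711, 0.1323]
tcp_rot: [[0.995, -0.104, 0.0], [-0.104, -0.995, 0.0], [0.0, -0.0, -1.0]]
force: [0.0, -0.1, -1.0]
finger_gap: 0.999
gripper_force: 0.0
```

```bash
python3 -c "
from h import *; st()"
```

```text
t 10.2 clamp mm [  2.2 170.5] z 132.3 yaw -5.95 F [ 0.  -0.1] -1.0 gap 0.999 gf 0.0
```

Step on in 2 mm steps until contact.

Call:
apply_moves(
  plan=[
    {"translation": [0,0.002,0],"roll": 0},
    {"translation": [0,0.001,0],"roll": 0},
    {"translation": [0,0,0],"roll": 0},
  ],
)

```text
time: 10.58
eef_pos: [0.6453, 0.0679, 0.1323]
tcp_rot: [[0.995, -0.104, 0.0], [-0.104, -0.995, -0.0], [0.0, 0.0, -1.0]]
force: [-0.4, -0.8, 0.5]
finger_gap: 1.001
gripper_force: 0.0
```

Call:
apply_moves(
  plan=[
    {"translation": [0,0.002,0],"roll": 0},
    {"translation": [0,0,0],"roll": 0},
  ],
)

```text
time: 10.82
eef_pos: [0.6451, 0.0666, 0.1323]
tcp_rot: [[0.995, -0.103, 0.0], [-0.103, -0.995, 0.001], [0.0, -0.001, -1.0]]
force: [0.2, 1.6, -0.3]
finger_gap: 1.005
gripper_force: 0.9
```

Call:
apply_moves(
  plan=[
    {"translation": [0,0.002,0],"roll": 0},
    {"translation": [0,0,0],"roll": 0},
  ],
)

```text
time: 11.08
eef_pos: [0.6451, 0.0667, 0.1322]
tcp_rot: [[0.995, -0.102, 0.001], [-0.102, -0.995, 0.003], [0.001, -0.003, -1.0]]
force: [1.7, 5.9, -2.4]
finger_gap: 0.998
gripper_force: 2.9
```

```bash
python3 -c "
from h import *; st()"
```

```text
t 11.07 clamp mm [  2.3 166. ] z 132.2 yaw -5.86 F [1.1 6. ] -2.4 gap 0.998 gf 2.9
```

Handle face touched at hand y=166, which puts the grip centre at y≈188.5 in my frame (agreeing with the wrist view). Centring, then the first stroke.

Call:
apply_moves(
  plan=[
    {"translation": [0,-0.01,0],"roll": 0},
    {"translation": [0,-0.01,0],"roll": 0},
    {"translation": [0,-0.005,0],"roll": 0},
    {"translation": [0,0,0],"roll": 0},
    {"translation": [0,0,0],"roll": 0},
  ],
)

```text
time: 11.7
eef_pos: [0.6474, 0.0884, 0.1323]
tcp_rot: [[0.995, -0.104, -0.0], [-0.104, -0.995, -0.001], [-0.0, 0.001, -1.0]]
force: [0.5, 0.6, 0.2]
finger_gap: 1.005
gripper_force: 0.0
```

```bash
python3 -c "
from h import *; st(); shot('wrist','w7.png')"
```

```text
t 11.7 clamp mm [  2.3 187.8] z 132.3 yaw -5.99 F [0.5 0.6] 0.2 gap 1.005 gf 0.0
```

Call:
apply_moves(
  plan=[
    {"translation": [0,0,0],"roll": 0},
    {"translation": [0,0,0],"roll": 0},
    {"translation": [0,0,0],"roll": 0},
    {"translation": [0,0,0],"roll": 0},
    {"translation": [0,0,0],"roll": 0},
    {"translation": [0,0,0],"roll": 0},
  ],
  claw=0,
  squeeze=35,
)

```text
time: 12.5
eef_pos: [0.6488, 0.0895, 0.135]
tcp_rot: [[0.995, -0.103, 0.004], [-0.103, -0.995, 0.001], [0.004, -0.001, -1.0]]
force: [-1.0, 1.3, 9.2]
finger_gap: 0.448
gripper_force: 39.1
```

```bash
python3 -c "
from h import *; st(); a=cv2.imread('pics/w7.png'); b=shot('wrist','w8.png')['image']
cv2.imwrite('pics/m8.png',np.hstack([cv2.resize(a,(400,300)),cv2.resize(b,(400,300))]))"
```

```text
t 12.5 clamp mm [  3.6 189.1] z 135.0 yaw -5.94 F [-1.1  1.2] 9.2 gap 0.448 gf 39.1
```

View pics/m8.png

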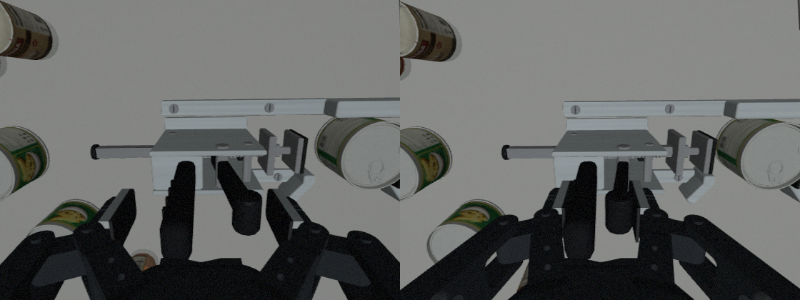

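The pair shows the open hand straddling handle and lobe, then the full squeeze: lobe at (618,190) close to the handle (580,200), with the pad moved right. Two more full strokes are safe, as over 30 mm of travel remained to the tin.

Call:
apply_moves(
  plan=[
    {"translation": [0,0,0],"roll": 0},
    {"translation": [0,0,0],"roll": 0},
    {"translation": [0,0,0],"roll": 0},
    {"translation": [0,0,0],"roll": 0},
    {"translation": [0,0,0],"roll": 0},
    {"translation": [0,0,0],"roll": 0},
  ],
  claw=1,
)

```text
time: 13.3
eef_pos: [0.6474, 0.0891, 0.1323]
tcp_rot: [[0.995, -0.104, 0.0], [-0.104, -0.995, 0.0], [0.0, -0.0, -1.0]]
force: [-0.1, 0.8, -0.1]
finger_gap: 1.0
gripper_force: 0.0
```

```bash
python3 -c "
from h import *; st(); shot('wrist','w9.png')"
```

```text
t 13.3 clamp mm [  2.2 188.5] z 132.3 yaw -5.95 F [-0.2  0.8] -0.1 gap 1.0 gf 0.0
```

Call:
apply_moves(
  plan=[
    {"translation": [0,0,0],"roll": 0},
    {"translation": [0,0,0],"roll": 0},
    {"translation": [0,0,0],"roll": 0},
    {"translation": [0,0,0],"roll": 0},
    {"translation": [0,0,0],"roll": 0},
    {"translation": [0,0,0],"roll": 0},
  ],
  claw=0,
)

```text
time: 14.1
eef_pos: [0.6486, 0.0895, 0.1347]
tcp_rot: [[0.995, -0.103, 0.003], [-0.103, -0.995, 0.0], [0.003, -0.001, -1.0]]
force: [-1.6, 0.6, 9.0]
finger_gap: 0.449
gripper_force: 39.6
```

Call:
apply_moves(
  plan=[
    {"translation": [0,0,0],"roll": 0},
    {"translation": [0,0,0],"roll": 0},
    {"translation": [0,0,0],"roll": 0},
    {"translation": [0,0,0],"roll": 0},
    {"translation": [0,0,0],"roll": 0},
    {"translation": [0,0,0],"roll": 0},
  ],
  claw=1,
)

```text
time: 14.85
eef_pos: [0.6474, 0.0891, 0.1323]
tcp_rot: [[0.995, -0.104, 0.0], [-0.104, -0.995, 0.0], [0.0, -0.0, -1.0]]
force: [0.1, 0.2, 0.1]
finger_gap: 1.002
gripper_force: 0.0
```

```bash
python3 - <<'E'
from h import *
st(); shot('wrist','w10.png')
for f in ('w7','w8','w9','w10'):
    K,T,im=load(f); g=im.max(2)
    # tail cap: dark blob near left end of bar, in rows ~195-230, cols 110-190
    m=((g<55)*255).astype(np.uint8)[195:232,110:200]; n,l,s,c=cv2.connectedComponentsWithStats(m)
    print(f,[(s[i].tolist(),(c[i]+[110,195]).round(1).tolist()) for i in range(1,n) if s[i,4]>40])
    for i in range(1,n):
        if s[i,4]>40:
            u,v=c[i]+[110,195]
            print([ (C['R'].T@(onz(K,T,u,v,z)[:2]-C['t'])*1000).round(1).tolist() for z in (.03,.05,.07)])
    # profile along the pad line
    for v in (195,200,205): print(v,[int(x) for x in im[v,370:450:2].mean(1)])
E
```

```text
t 14.85 clamp mm [  2.2 188.5] z 132.3 yaw -5.95 F [0.1 0.2] 0.1 gap 1.002 gf 0.0
w7 [([17, 7, 13, 21, 156], [131.7, 211.6])]
[[0.1, 311.1], [6.5, 301.1], [12.9, 291.1]]
195 [44, 44, 41, 49, 98, 106, 108, 105, 104, 122, 131, 133, 132, 103, 35, 35, 39, 42, 37, 41, 45, 39, 44, 44, 86, 103, 106, 106, 6, 24, 21, 124, 132, 130, 132, 132, 66, 89, 37, 59]
200 [41, 42, 42, 55, 103, 103, 104, 106, 110, 133, 133, 133, 130, 85, 40, 45, 45, 44, 42, 42, 40, 43, 43, 46, 95, 106, 104, 86, 19, 19, 60, 132, 131, 132, 131, 102, 100, 47, 48, 44]
205 [49, 46, 43, 68, 102, 102, 102, 101, 92, 107, 105, 93, 81, 58, 60, 60, 62, 64, 38, 42, 40, 42, 46, 62, 105, 108, 106, 56, 15, 24, 109, 133, 131, 131, 134, 90, 96, 40, 60, 58]
w8 [([33, 8, 11, 21, 143], [146.8, 212.3])]
[[0.1, 301.5], [6.5, 292.5], [12.9, 283.5]]
195 [138, 137, 76, 44, 44, 47, 44, 41, 43, 43, 62, 109, 110, 112, 111, 125, 137, 137, 139, 87, 45, 44, 35, 43, 43, 43, 44, 45, 47, 47, 50, 104, 112, 112, 42, 25, 29, 65, 39, 58]
200 [136, 140, 58, 45, 44, 40, 42, 44, 45, 48, 86, 105, 108, 109, 110, 129, 137, 139, 138, 48, 41, 42, 38, 42, 41, 42, 39,
[... 791 characters left out ...]
9, 43, 43, 44, 43, 39, 70, 105, 108, 103, 34, 29, 26, 46, 49, 56]
w10 [([40, 7, 12, 21, 152], [154.2, 211.5])]
[[-0.0, 293.5], [6.4, 285.0], [12.8, 276.5]]
195 [132, 132, 131, 132, 132, 134, 132, 43, 41, 38, 42, 39, 38, 46, 40, 42, 84, 106, 108, 105, 105, 125, 132, 130, 56, 42, 42, 41, 39, 41, 44, 43, 40, 41, 44, 41, 62, 101, 106, 104]
200 [133, 133, 132, 133, 132, 133, 113, 40, 41, 43, 44, 35, 37, 41, 41, 45, 93, 103, 103, 105, 104, 130, 134, 121, 44, 42, 36, 42, 44, 41, 46, 37, 41, 39, 41, 38, 85, 104, 104, 103]
205 [90, 88, 101, 91, 102, 110, 109, 113, 112, 108, 109, 60, 37, 47, 41, 56, 99, 104, 103, 103, 104, 105, 103, 69, 66, 71, 70, 74, 71, 48, 41, 43, 38, 43, 36, 48, 95, 107, 104, 77]
```

Tail tip tracks the bar nicely (311.1 → 301.6 → 293.5 mm, so strokes of 9.5 and 8). Two more strokes, still short of pressing.

Call:
apply_moves(
  plan=[
    {"translation": [0,0,0],"roll": 0},
    {"translation": [0,0,0],"roll": 0},
    {"translation": [0,0,0],"roll": 0},
    {"translation": [0,0,0],"roll": 0},
    {"translation": [0,0,0],"roll": 0},
    {"translation": [0,0,0],"roll": 0},
  ],
  claw=0,
)

```text
time: 15.65
eef_pos: [0.6486, 0.0895, 0.1347]
tcp_rot: [[0.995, -0.103, 0.003], [-0.103, -0.995, 0.0], [0.003, -0.001, -1.0]]
force: [-1.1, 0.3, 8.6]
finger_gap: 0.456
gripper_force: 39.6
```

Call:
apply_moves(
  plan=[
    {"translation": [0,0,0],"roll": 0},
    {"translation": [0,0,0],"roll": 0},
    {"translation": [0,0,0],"roll": 0},
    {"translation": [0,0,0],"roll": 0},
    {"translation": [0,0,0],"roll": 0},
    {"translation": [0,0,0],"roll": 0},
  ],
  claw=1,
)

```text
time: 16.4
eef_pos: [0.6475, 0.0891, 0.1323]
tcp_rot: [[0.995, -0.104, 0.0], [-0.104, -0.995, 0.0], [0.0, -0.0, -1.0]]
force: [0.1, 0.4, 0.4]
finger_gap: 1.002
gripper_force: 0.0
```

Call:
apply_moves(
  plan=[
    {"translation": [0,0,0],"roll": 0},
    {"translation": [0,0,0],"roll": 0},
    {"translation": [0,0,0],"roll": 0},
    {"translation": [0,0,0],"roll": 0},
    {"translation": [0,0,0],"roll": 0},
    {"translation": [0,0,0],"roll": 0},
  ],
  claw=0,
)

```text
time: 17.15
eef_pos: [0.6486, 0.0896, 0.1347]
tcp_rot: [[0.995, -0.103, 0.003], [-0.103, -0.995, 0.0], [0.003, -0.001, -1.0]]
force: [-1.5, 0.6, 8.7]
finger_gap: 0.455
gripper_force: 39.6
```

Call:
apply_moves(
  plan=[
    {"translation": [0,0,0],"roll": 0},
    {"translation": [0,0,0],"roll": 0},
    {"translation": [0,0,0],"roll": 0},
    {"translation": [0,0,0],"roll": 0},
    {"translation": [0,0,0],"roll": 0},
    {"translation": [0,0,0],"roll": 0},
  ],
  claw=1,
)

```text
time: 17.9
eef_pos: [0.6474, 0.0891, 0.1323]
tcp_rot: [[0.995, -0.104, 0.0], [-0.104, -0.995, 0.0], [0.0, -0.0, -1.0]]
force: [0.8, -0.3, -0.2]
finger_gap: 1.003
gripper_force: 0.0
```

```bash
cat >> h.py <<'E'
def tail(f):
    K,T,im=load(f); m=((im.max(2)<55)*255).astype(np.uint8)[195:232,110:235]; n,l,s,c=cv2.connectedComponentsWithStats(m)
    for i in range(1,n):
        if 80<s[i,4]<260: print(f,'tail',(C['R'].T@(onz(K,T,*(c[i]+[110,195]),.03)[:2]-C['t'])*1000).round(1),s[i].tolist())
E
python3 - <<'E'
from h import *
st(); shot('wrist','w12.png'); [tail(f) for f in ('w7','w10','w12')]
a=load('w10')[2][150:270,360:560]; b=load('w12')[2][150:270,360:560]
cv2.imwrite('pics/m12.png',cv2.resize(np.hstack([a,b]),(800,240),interpolation=cv2.INTER_CUBIC))
E
```

```text
t 17.9 clamp mm [  2.2 188.5] z 132.3 yaw -5.95 F [ 0.8 -0.2] -0.2 gap 1.003 gf 0.0
w7 tail [1.000e-01 3.111e+02] [17, 7, 13, 21, 156]
w10 tail [ -0.  293.5] [40, 7, 12, 21, 152]
w12 tail [  0.6 276.8] [60, 7, 17, 21, 150]
```

View pics/m12.png

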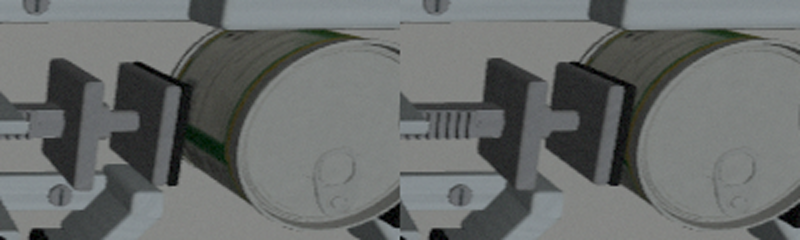

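The tail is now 34 mm on from the start and the pad (620,125) is right at the tin's side. One more 8 mm stroke is still safe; then I'll measure the cushion.

Call:
apply_moves(
  plan=[
    {"translation": [0,0,0],"roll": 0},
    {"translation": [0,0,0],"roll": 0},
    {"translation": [0,0,0],"roll": 0},
    {"translation": [0,0,0],"roll": 0},
    {"translation": [0,0,0],"roll": 0},
    {"translation": [0,0,0],"roll": 0},
  ],
  claw=0,
)

```text
time: 18.7
eef_pos: [0.6486, 0.0895, 0.1347]
tcp_rot: [[0.995, -0.103, 0.003], [-0.103, -0.995, 0.0], [0.003, -0.001, -1.0]]
force: [-1.0, -0.7, 8.8]
finger_gap: 0.451
gripper_force: 39.7
```

Call:
apply_moves(
  plan=[
    {"translation": [0,0,0],"roll": 0},
    {"translation": [0,0,0],"roll": 0},
    {"translation": [0,0,0],"roll": 0},
    {"translation": [0,0,0],"roll": 0},
    {"translation": [0,0,0],"roll": 0},
    {"translation": [0,0,0],"roll": 0},
  ],
  claw=1,
)

```text
time: 19.45
eef_pos: [0.6475, 0.0891, 0.1323]
tcp_rot: [[0.995, -0.104, 0.0], [-0.104, -0.995, 0.0], [0.0, -0.0, -1.0]]
force: [0.3, -0.6, 0.1]
finger_gap: 0.997
gripper_force: 0.0
```

```bash
python3 - <<'E'
from h import *
st(); shot('wrist','w14.png'); tail('w14')
# back/front edges of plate and pad near their tops: column profile at rows 184..190
for f in ('w9','w10','w12','w14'):
    K,T,im=load(f)
    for v in (190,218): print(f,v,[int(x) for x in im[v,370:490:2].mean(1)])
o=np.hstack([load(f)[2][150:270,370:530] for f in ('w12','w14')])
cv2.imwrite('pics/m14.png',cv2.resize(o,(800,300),interpolation=cv2.INTER_CUBIC))
E
```

```text
t 19.45 clamp mm [  2.2 188.5] z 132.3 yaw -5.95 F [ 0.3 -0.6] 0.1 gap 0.997 gf 0.0
w14 tail [  0.3 269.2] [70, 7, 10, 21, 141]
w9 190 [134, 132, 104, 40, 37, 45, 46, 39, 38, 46, 45, 50, 57, 56, 60, 119, 132, 131, 134, 118, 37, 37, 39, 40, 43, 41, 39, 39, 45, 51, 52, 46, 11, 14, 37, 121, 132, 89, 114, 47, 55, 56, 47, 51, 60, 70, 72, 68, 65, 70, 73, 71, 73, 67, 68, 75, 73, 72, 54, 50]
w9 218 [104, 104, 104, 103, 104, 83, 45, 44, 36, 56, 103, 104, 106, 106, 102, 99, 97, 122, 67, 39, 43, 43, 36, 39, 42, 42, 42, 43, 41, 59, 101, 101, 105, 56, 16, 24, 107, 91, 59, 48, 41, 29, 15, 21, 17, 16, 11, 32, 50, 65, 60, 43, 47, 48, 46, 116, 124, 124, 130, 129]
w10 190 [130, 133, 132, 133, 133, 134, 133, 68, 42, 42, 37, 44, 42, 45, 39, 51, 53, 55, 57, 60, 83, 131, 134, 133, 97, 39, 37, 42, 41, 44, 38, 40, 42, 49, 47, 54, 49, 9, 1, 9, 39, 60, 44, 53, 62, 69, 71, 73, 61, 74, 70, 72, 72, 69, 68, 71, 71, 75, 53, 50]
w10 218 [106, 89, 88, 109, 105, 104, 119, 123, 120, 87, 72, 43, 41, 40, 39, 95, 101, 104, 105, 108, 97, 94, 95, 40, 39, 42, 37, 46, 40, 45, 42, 36, 36, 43, 44, 91, 100, 102, 73, 19, 19, 23,
[... 449 characters left out ...]
36, 43, 41, 59, 100, 101, 104, 103, 99, 91, 58, 42, 41, 44, 45, 40, 44, 43, 44, 41, 44, 43, 36, 62, 100, 102, 103, 54, 24, 22, 36, 52, 46, 118, 123, 124, 126, 128]
w14 190 [129, 132, 131, 131, 129, 130, 132, 129, 131, 132, 132, 132, 131, 131, 130, 131, 130, 130, 133, 129, 131, 46, 42, 38, 38, 43, 44, 38, 44, 40, 38, 49, 49, 62, 74, 73, 78, 45, 39, 44, 41, 47, 41, 45, 39, 40, 44, 52, 53, 32, 1, 17, 14, 63, 71, 67, 75, 70, 71, 61]
w14 218 [106, 81, 94, 107, 65, 107, 81, 95, 105, 65, 107, 70, 91, 100, 65, 104, 72, 94, 119, 113, 99, 84, 72, 66, 70, 45, 40, 42, 42, 43, 51, 96, 103, 105, 106, 103, 88, 50, 43, 45, 35, 39, 38, 47, 36, 43, 41, 85, 97, 106, 105, 16, 26, 20, 48, 51, 106, 127, 122, 128]
```

View pics/m14.png

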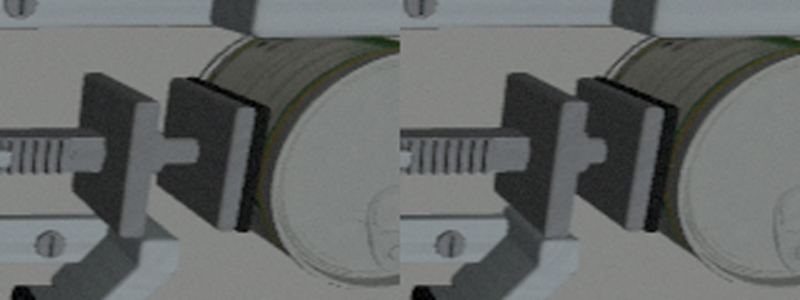

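Right panel: the plate-to-pad pitch shrank from 40 to 33 px, so the cushion is about 5 mm in and the tin is against the anvil (more than the 4 mm of shoving). A full stroke would make 13 mm, so I'll make the last stroke a measured part squeeze, closing in steps and checking the tail.

Call:
apply_moves(
  plan=[
    {"translation": [0,0,0],"roll": 0},
    {"translation": [0,0,0],"roll": 0},
    {"translation": [0,0,0],"roll": 0},
    {"translation": [0,0,0],"roll": 0},
    {"translation": [0,0,0],"roll": 0},
    {"translation": [0,0,0],"roll": 0},
  ],
  claw=0.57,
)

```text
time: 20.25
eef_pos: [0.648, 0.0846, 0.1337]
tcp_rot: [[0.994, -0.106, 0.001], [-0.106, -0.994, -0.006], [0.001, 0.006, -1.0]]
force: [-3.2, -6.7, 6.9]
finger_gap: 0.57
gripper_force: 9.5
```

```bash
cat >> h.py <<'E'
def edges(f):
    # lit side faces of plate and pad on row 218, sub-pixel rising edges through 70
    K,T,im=load(f); r=cv2.GaussianBlur(im,(1,5),0)[218].mean(1)[400:500]
    e=[400+i+(70-r[i])/(r[i+1]-r[i]) for i in range(99) if r[i]<70<=r[i+1] and r[i+2:i+6].min()>80 and r[max(0,i-6):i].max()<75]
    print(f,'edges',np.round(e,1))
E
python3 - <<'E'
from h import *
st(); shot('wrist','w15.png')
for f in ('w12','w14','w15'): tail(f); edges(f)
E
```

```text
t 20.25 clamp mm [  3.3 184.1] z 133.7 yaw -6.11 F [-2.5 -7. ] 6.9 gap 0.57 gf 9.5
w12 tail [  0.6 276.8] [60, 7, 17, 21, 150]
w12 edges [420.3 460.2 478.7]
w14 tail [  0.3 269.2] [70, 7, 10, 21, 141]
w14 edges [430.7 463.5 481.4]
w15 tail [  0.3 266.4] [68, 8, 10, 21, 141]
w15 edges [426.6 455.3 472.6]
```

Consistent: 2.8 mm of bar advance, cushion ≈8.3 mm, hand bearing on the handle. Closing a bit more.

Call:
apply_moves(
  plan=[
    {"translation": [0,0,0],"roll": 0},
    {"translation": [0,0,0],"roll": 0},
    {"translation": [0,0,0],"roll": 0},
    {"translation": [0,0,0],"roll": 0},
    {"translation": [0,0,0],"roll": 0},
    {"translation": [0,0,0],"roll": 0},
  ],
  claw=0.51,
)

```text
time: 21.05
eef_pos: [0.6484, 0.0871, 0.1345]
tcp_rot: [[0.994, -0.105, 0.002], [-0.105, -0.994, -0.003], [0.003, 0.002, -1.0]]
force: [-2.3, -2.7, 9.6]
finger_gap: 0.514
gripper_force: 12.3
```

```bash
python3 - <<'E'
from h import *
st(); w=shot('wrist','w16.png')['image']; t=shot('top','t16.png')['image']; tail('w16'); edges('w16')
s=shot('side','s16.png')['image']
o=np.zeros((600,800,3),np.uint8); o[:330,:440]=cv2.resize(w,(440,330)); o[:240,440:]=cv2.resize(t[145:225,210:330],(360,240),interpolation=cv2.INTER_CUBIC)
o[330:,:360]=cv2.resize(s[190:280,240:360],(360,270),interpolation=cv2.INTER_CUBIC); cv2.imwrite('pics/m16.png',o)
E
```

```text
t 21.05 clamp mm [  3.4 186.6] z 134.5 yaw -6.02 F [-2.  -2.9] 9.6 gap 0.514 gf 12.3
w16 tail [  0.3 263.8] [75, 7, 9, 21, 133]
w16 edges [433.3 458.6 476.2]
```

View pics/m16.png

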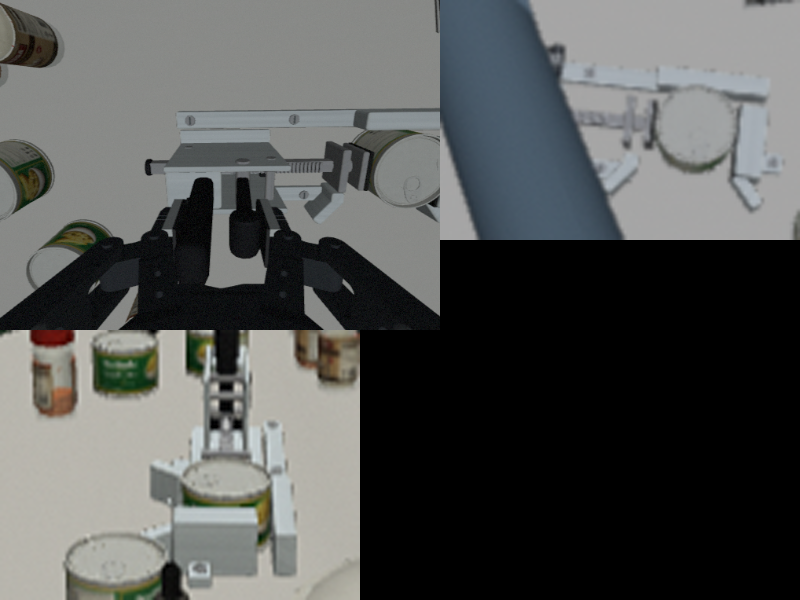

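The tin is upright against the stop and anvil: top panel at (697,127), pad on its left. The bar has advanced 5.4 mm more, so the cushion is about 11 of 20 mm in. The trigger is held about ¾ squeezed between the pads, so I'm handing in.

```bash
python3 -c "
from h import *; print(order.hand_in())"
```

```text
the job is handed in; nothing more can be done
None
```

I handed the job in at about 21 s: the tin stands upright against the rear stop and anvil, the cushion is pressed in about 11 of 20 mm by measurement, and the gripper holds the trigger about three-quarters squeezed (a full last squeeze would have pressed the cushion to about 13 mm).

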